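# Silence the speaker and take up the desk phone

## Task

A call is coming in: first turn the volume knob on the desk speaker fully anticlockwise to its end stop (off), then draw the cordless handset out of its charging cradle and lay it over on its back in the air, level with its screen and keys facing up, for a hands-free call. Keep it raised like that, its middle some 25 cm above the desk, and finish while still holding it still in the gripper; leave the other things on the desk where they are.

Things in the scene. Friction and masses are not known exactly. Their poses are not given: they have to be found in the camera images.
- handset: Loose grey phone handset, a flat-sided block 22 (x) x 48 (y) x 160 mm (z), about 140 g. Origin: centre of its foot end; z along its length to the earpiece end, +x out of the face with blue screen and keys. Starts foot down in the cradle, leaning back 0.26 rad (z axis tips away from the side the screen faces); screen faces away from the robot, within 0.45 rad of world +x.
- handset_mid (a point): The middle of the handset's length: 80 mm from its origin along its z, midway in width and thickness.
- cradle: Black charging cradle, fixed: foot 110 (x) x 86 x 14 mm, origin under its centre, +x as the handset's screen faces. Its pocket leans back 0.26 rad to -x: 30 mm deep with 4 mm walls at front and sides, and a backrest 70 mm up the handset's back; play 3 mm in thickness, 4 mm in width, no latch. The handset's upper 90 mm stands free all round. Draw it out along its length.
- cradle_seat (a point): Centre of the pocket's floor, where the handset's origin rests, 24 mm above the desk.
- speaker: Dark wooden desk speaker, fixed to the desk, 150 (x) x 140 (y) x 100 mm high, origin under its centre, black grille on its +x side (facing away from the robot, within 0.45 rad). The volume knob stands in the middle of its top; a red dot on the top, 47 mm from the knob's axis towards the speaker's +x, marks off.
- volume_grip (a point): On the knob's vertical axis at the height to grip it, 137 mm above the desk. The black knob has a 48 mm disc, 8 mm thick, and across it an upright bar 46 mm long, 14 mm thick, whose sides run from 23 mm below this point to 7 mm above it. A white line on the bar's top marks its pointer end.
- volume (a joint): Knob angle, rad: 0 = off, the fully anticlockwise (seen from above) end stop, where the bar's pointer end points along the speaker's +x to the red dot; grows clockwise seen from above (louder), to 4.6. Starts between 0.7 and 1.35. Light friction (about 0.04 N m); stays where it is left.
- mug: Bystander: blue mug, 80 mm across, 95 mm high, handle towards its y, origin under its centre, z up.
- carton: Bystander: yellow carton 75 x 115 x 45 mm high, origin under its centre, z up.
- mouse: Bystander: black computer mouse 100 x 58 x 32 mm high, origin under its centre, z up.
- can: Bystander: green drink can, 66 mm across, 115 mm high, origin under its centre, z up.
Not all that is in view belongs to the job. There is more than one size of the handset; the one meant has the size given above. Of the things shaped like the speaker, the wooden one is meant.

How it is judged:
By the outcome, as a careful person would: the job done as asked, in the order asked, and still so for the second after the job is handed in, while the arm keeps its last pose, push and grip.
It also fails if it takes over 53 s, if anything falls off the work surface, if the arm or the gripper's body presses on something with over 40 N, if the wrist force passes 120 N, or if a joint passes its speed limit or range.

## Robot

A 6-joint arm with a two-finger parallel gripper is mounted at the origin on the work surface. World frame = base frame: x ahead of the robot, y to its left, z up, the work surface at z = 0. Lengths are in m, angles in rad, forces in N, time in s.
With the tool pointing down it reaches from about 0.3 to 0.75 m from the base axis. Payload 8.5 kg.
Tool frame: the origin (TCP) lies midway between the tips of the shut fingers; the grasp point (between the pads) lies 19 mm behind it; z points along the fingers, y is the line along which they close (so a half turn about z gives the same grasp; the last joint's range is limited). The gripper opens to 88 mm and grips with 3 to 60 N. Pads are 18 mm wide; open, the fingers measure 123 mm over their backs; the gripper's body (75 mm by 187 mm) begins 45 mm behind the grasp point.
Start: joints at [-1.536, 0.381, 1.297, -0, 1.464, -0.215], TCP at [0.136, -0.533, 0.239] pointing down, gripper open.
Joint ranges: [-3.11, 3.11], [-0.89, 2.33], [0.22, 2.48], [-1.42, 4.56], [0.17, 2.85], [-2.88, 2.88]. Speed limits (rad/s): [2.39, 2.39, 3.14, 3.14, 3.14, 3.14].

## Interface

Orientations are given as a unit quaternion [x, y, z, w].
In Python, from station import env, vision, job_done gives the robot as it stands. The module is installed in compiled form; this text tells all that it offers.
- The arm moves only by the tool move_arm, never from a script. Its argument "moves" is a list of rows, each a list of 5 numbers: the shift along the tool's x, y, z in mm, then the turn about the tool's z in rad, then the opening, from -1 (shut) to 1 (fully open), so that 0 is half open. In form: [[x, y, z, spin, jaw], ...]. A call has 1 to 12 rows; each row shifts and turns the commanded pose from where the row before left it, along the tool's axes as they then stand; what a row does not reach is not made up. A row lasts 1/8 s, in which the tool goes at most 62.5 mm and 10.7 degrees, less where a joint would pass 70% of its speed; a pose out of reach is approached as far as the arm can. A call with a gripper value outside its range is refused whole. The fingers move at their own pace and stop on an object; "grip_force" is the grip in N (left out, the last holds). Time passes only in rows, so rows that do not move let the fingers close. It gives the time, the measured TCP pose, the force, the opening and the grip force at its end, in the units of the state.
- env.observe(): the state, without advancing time (a new reading comes with each control period).
- vision.snapshot(name): name is "scene" or "top" or "wrist"; returns a dict with "image" (420x560x3 uint8, red, green, blue), "fx", "fy", "cx", "cy" (pixels), "R" (3x3) and "t" (3): a world point X has camera coordinates R X + t. Camera axes: x right, y down, z forward; pixel columns grow to the right and rows downward; lengths in m; the calibration is good to about 2 mm. The wrist camera is an equidistant fisheye: a pixel r from the principal point sees the ray r / f radians off the axis. A picture is of the moment at which its call begins. There is no depth.
- job_done(): hands the job in; it is judged then, once.
The state is a dict: "clock": time; "joint_positions": joint angles; "dq": joint speeds; "tau": joint torques, N m; "tool_pos": TCP position; "eef_rot": TCP orientation; "force": force on the tool from outside, world axes, zero at the start; "torque": the same for the moment, N m; "opening": finger opening in m; "gripper_force": force on a finger pad.
Only numpy, scipy, OpenCV 4.12 (cv2) and the standard library are available. Lean on these libraries where they do the work, as an engineer would, in place of code of your own. Each camera call takes 0.05 s, during which the arm holds its last target. There are 200 camera calls.

## Working session

There is one attempt and no reset: what is moved stays moved. The work goes in short steps, Python scripts to look and compute and a tool call to move; the robot and the scene stay as the last step left them, time stands still between calls to the robot, and variables do not carry over. Pictures are saved under pics/ and viewed, at most 10 in all, crops included, and the job is handed in when it is done.

Besides the shell and the picture viewer there is one more tool, called after "Call:" by a JSON object that holds its "method" and its "body", one argument or row to a line. move_arm: Moves the arm, as the interface text tells. Its arguments: {"type":"object","properties":{"moves":{"type":"array","items":{"type":"array","items":{"type":"number"}}},"grip_force":{"type":"number"}},"required":["moves"]}

```bash
mkdir -p pics; cat > h.py <<'E'
from station import env, vision, job_done
import numpy as np, cv2
def snap(n,f):
    s=vision.snapshot(n); np.savez('pics/'+f+'.npz',**s); cv2.imwrite('pics/'+f+'.png',s['image'][:,:,::-1]); return s
def load(f): return dict(np.load('pics/'+f+'.npz'))
def ray(s,u,v,fish=False):
    x=(u-s['cx'])/s['fx'];y=(v-s['cy'])/s['fy']
    if fish:
        r=np.hypot(x,y); d=np.array([np.sin(r)*x/r,np.sin(r)*y/r,np.cos(r)]) if r>0 else np.array([0,0,1.])
    else: d=np.array([x,y,1.])
    R=s['R']; return -R.T@s['t'], R.T@d
def onz(s,u,v,z,fish=False):
    c,d=ray(s,u,v,fish); return c+d*(z-c[2])/d[2]
def proj(s,X):
    c=s['R']@np.asarray(X,float)+s['t']; return s['fx']*c[0]/c[2]+s['cx'], s['fy']*c[1]/c[2]+s['cy']
E
python3 - <<'E'
from h import *
a=snap('scene','s1');b=snap('top','t1')
for s in(a,b):print(s['fx'],s['R'].round(3).tolist(),s['t'].round(3))
print(env.observe())
E
```

```text
401.34361905151235 [[0.249, 0.969, 0.01], [0.722, -0.179, -0.668], [-0.646, 0.173, -0.744]] [-0.151 -0.339  1.832]
435.0506237476521 [[-0.019, -1.0, -0.004], [-0.992, 0.019, -0.123], [0.123, 0.001, -0.992]] [0.011 0.566 1.291]
{'clock': 0.1, 'joint_positions': array([-1.53629134e+00,  3.81135828e-01,  1.29811417e+00,  4.87777912e-06,
        1.46358760e+00, -2.15281930e-01]), 'dq': array([-0.00101049,  0.00012936, -0.00271817,  0.00204985,  0.00021411,
        0.00062893]), 'tau': array([ 4.17794174e-03, -4.38647175e+01, -2.24908429e+01,  7.15330895e-02,
        3.42016120e-02, -6.83047483e-05]), 'tool_pos': array([ 0.13595907, -0.5326933 ,  0.23821952]), 'eef_rot': array([ 9.92210785e-01,  1.24568737e-01,  5.86026510e-05, -6.19713303e-04]), 'force': array([-0.01254767,  0.06072189,  0.40108294]), 'torque': array([ 0.03936232, -0.05609489,  0.00476326]), 'gripper_force': 0.0, 'opening': 0.0881589555080932}
```

View pics/s1.png

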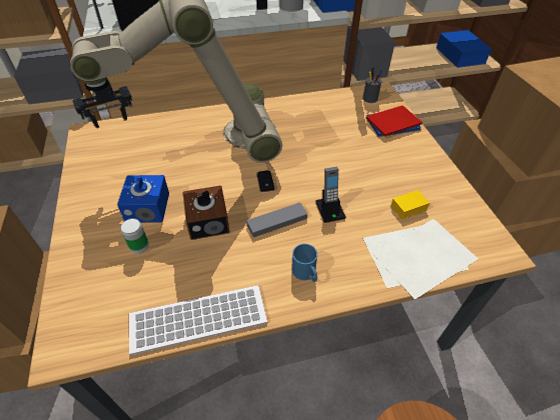

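View pics/t1.png

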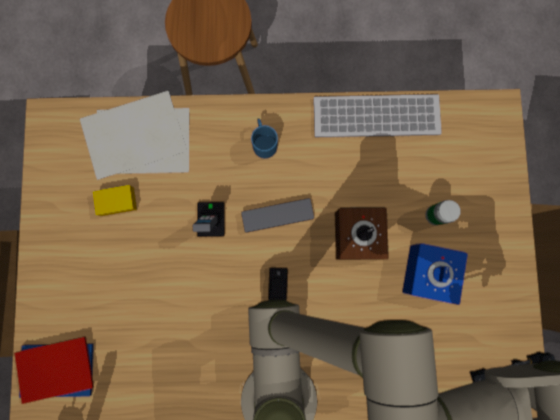

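The wooden speaker is at top (362,234) with its knob on top. The cradle and handset are at top (210,218) and scene (330,195). I'll zoom in on both.

```bash
python3 - <<'E'
from h import *
a=load('s1')['image'];b=load('t1')['image']
def c(i,u,v,w=35,h=35):return cv2.resize(i[v-h:v+h,u-w:u+w],(w*2*4,h*2*4),interpolation=cv2.INTER_CUBIC)
im=np.vstack([np.hstack([c(b,362,234),c(b,210,218)]),np.hstack([c(a,207,205),c(a,330,195)])])
cv2.imwrite('pics/c1.png',im[:,:,::-1])
s=load('t1')
for u,v,z in[(362,234,.137),(210,218,.02),(204,222,.17)]:print(onz(s,u,v,z))
E
```

```text
[ 0.4802572  -0.24284007  0.137     ]
[0.54573462 0.19876506 0.02      ]
[0.51901612 0.19252896 0.17      ]
```

View pics/c1.png

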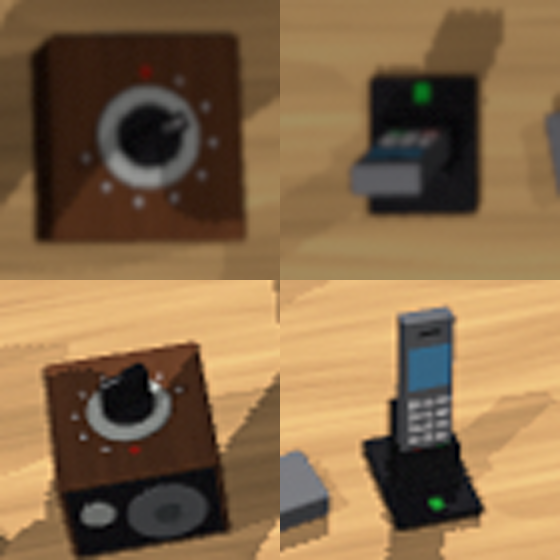

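```bash
cat >> h.py <<'E'
def phi(o=None):
    o=o or env.observe(); q=o['eef_rot']; return 2*np.arctan2(q[1],q[0])
def go(x,y,z,f):
    "shift in tool axes (mm) at present spin, then spin"
    o=env.observe(); p=phi(o); d=(np.array([x,y,z])-o['tool_pos'])*1000
    print('phi',round(p,3),'dx %.1f dy %.1f dz %.1f spin %.3f'%(d[0]*np.cos(p)+d[1]*np.sin(p), d[0]*np.sin(p)-d[1]*np.cos(p), -d[2], (p-f+np.pi)%(2*np.pi)-np.pi))
E
python3 - <<'E'
from h import *
s=load('t1')
c=onz(s,364.5,232.75,.115); r=onz(s,363.5,217,.1); p1=onz(s,362-35+163/4,234-35+132/4,.144);p2=onz(s,362-35+185/4,234-35+118/4,.144)
print(c,r,p1,p2, np.arctan2(*(p2-p1)[[1,0]]))
go(c[0],c[1],.25,-1.05)
E
```

```text
[ 0.48506986 -0.25446153  0.115     ] [ 0.53161147 -0.25665191  0.1       ] [ 0.48505893 -0.25762392  0.144     ] [ 0.49449297 -0.27331707  0.144     ] -1.029526562477669
phi 0.25 dx 407.1 dy -183.3 dz -11.8 spin 1.300
```

Call:
{"method": "move_arm", "body": {
  "moves": [
    [41,-18.3,-4,0,1],
    [41,-18.3,-4,0,1],
    [41,-18.3,-2,0,1],
    [41,-18.3,-2,0,1],
    [41,-18.3,0,0,1],
    [41,-18.3,0,0,1],
    [41,-18.3,0,0,1],
    [41,-18.3,0,0,1],
    [41,-18.3,0,0,1],
    [38,-18.3,0,0,1]
  ],
  "grip_force": 20
}}

```text
clock: 1.35
tool_pos: [0.4861, -0.2538, 0.2504]
eef_rot: [0.992, 0.125, -0.0, -0.0]
force: [-0.4, -0.4, 0.3]
opening: 0.0881
gripper_force: 0.0
```

Call:
{"method": "move_arm", "body": {
  "moves": [
    [0,0,0,0.16,0],
    [0,0,0,0.16,0],
    [0,0,0,0.16,0],
    [0,0,0,0.16,0],
    [0,0,0,0.16,0],
    [0,0,0,0.16,0],
    [0,0,0,0.16,0],
    [0,0,0,0.16,0],
    [0,0,0,0,0],
    [0,0,0,0,0]
  ]
}}

```text
clock: 2.6
tool_pos: [0.4851, -0.2549, 0.2506]
eef_rot: [0.871, -0.491, -0.0, -0.0]
force: [0.6, -0.1, -0.3]
opening: 0.0443
gripper_force: 0.0
```

```bash
python3 - <<'E'
from h import *
s=snap('wrist','w1'); print(s['fx'],s['cx'],s['cy'],s['R'].round(3).tolist(),(-s['R'].T@s['t']).round(4)); o=env.observe(); print(o['tool_pos'],phi(o),o['opening'],o['clock'])
def fp(X):
    c=s['R']@np.array(X)+s['t']; r=np.arccos(c[2]/np.linalg.norm(c)); n=np.hypot(c[0],c[1]); return s['cx']+s['fx']*r*c[0]/n, s['cy']+s['fy']*r*c[1]/n
print(fp([.485,-.2545,.115]),fp([.532,-.2566,.1]))
E
```

```text
325.19226210127806 277.44670981523313 205.78585468781446 [[-0.857, -0.516, -0.0], [-0.489, 0.812, 0.319], [-0.164, 0.273, -0.948]] [ 0.5279 -0.3255  0.3968]
[ 0.48504073 -0.25494129  0.25061872] -1.0277401359863045 0.0442132945126349 2.65
(np.float64(277.61469072912735), np.float64(193.445228882819)) (np.float64(235.56509464804935), np.float64(162.17990994989322))
```

View pics/w1.png

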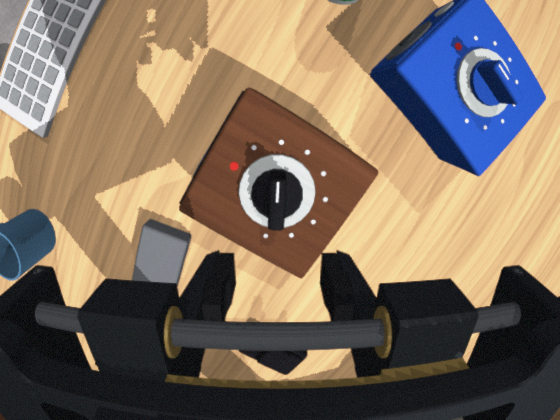

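The wrist view shows the knob ring centred at (277,190), the red dot at (235,167) and the bar lined up with the tool. I'll get its exact position.

```bash
python3 - <<'E'
from h import *
s=load('w1')
c=onz(s,277,190.5,.1,True); r=onz(s,235,166.5,.1,True); d=r-c
print(c,r,np.hypot(d[0],d[1]),np.arctan2(d[1],d[0]))
print(onz(s,278,180,.144,True),onz(s,277,202,.144,True))
print([onz(s,u,v,.1,True).round(3) for u,v in((247,89),(378,172),(302,277),(181,205))])
go(c[0],c[1],.118,-1.03)
E
```

```text
[ 0.48471946 -0.25291506  0.1       ] [ 0.53044132 -0.25273436  0.1       ] 0.04572221900188047 0.00395206557351521
[ 0.49494758 -0.27158065  0.144     ] [ 0.48608496 -0.25530819  0.144     ]
[array([ 0.557, -0.321,  0.1  ]), array([ 0.411, -0.319,  0.1  ]), array([ 0.413, -0.185,  0.1  ]), array([ 0.559, -0.191,  0.1  ])]
phi -1.028 dx -1.9 dy -0.8 dz 132.6 spin 0.002
```

Call:
{"method": "move_arm", "body": {
  "moves": [
    [-1.9,-0.8,30,0,0],
    [0,0,40,0,0],
    [0,0,35,0,0],
    [0,0,20,0,0],
    [0,0,7.6,0,0],
    [0,0,0,0,0],
    [0,0,0,0,-1],
    [0,0,0,0,-1],
    [0,0,0,0,-1],
    [0,0,0,0,-1]
  ],
  "grip_force": 25
}}

```text
clock: 3.9
tool_pos: [0.4849, -0.2531, 0.1185]
eef_rot: [0.87, -0.493, 0.0, 0.0]
force: [-0.6, -0.9, 2.7]
opening: 0.0139
gripper_force: 25.0
```

Call:
{"method": "move_arm", "body": {
  "moves": [
    [0,0,0,-0.12,-1],
    [0,0,0,-0.12,-1],
    [0,0,0,-0.12,-1],
    [0,0,0,-0.12,-1],
    [0,0,0,-0.12,-1],
    [0,0,0,-0.12,-1],
    [0,0,0,-0.12,-1],
    [0,0,0,-0.12,-1],
    [0,0,0,-0.07,-1],
    [0,0,0,-0.04,-1],
    [0,0,0,0,-1]
  ]
}}

```text
clock: 5.28
tool_pos: [0.4849, -0.253, 0.1185]
eef_rot: [1.0, 0.019, 0.0, 0.0]
force: [0.7, -0.1, 3.5]
opening: 0.0142
gripper_force: 25.0
```

```bash
python3 - <<'E'
from h import *
o=env.observe(); print(o['tool_pos'],phi(o),o['opening'],o['torque'],o['force'],o['clock'])
E
```

```text
[ 0.48493941 -0.25303361  0.11849217] 0.03870887848526073 0.014221817057491714 [ 0.05536328  0.04874545 -0.44319583] [ 0.74221393 -0.07865358  3.46776007] 5.275
```

Call:
{"method": "move_arm", "body": {
  "moves": [
    [0,0,0,0,0],
    [0,0,0,0,0.5],
    [0,0,0,0,1],
    [0,0,-30,0,1],
    [0,0,-50,0,1],
    [0,0,-50,0,1],
    [0,0,-30,0,1],
    [0,0,0,0,1]
  ]
}}

```text
clock: 6.28
tool_pos: [0.4852, -0.2533, 0.2799]
eef_rot: [1.0, 0.02, 0.002, 0.001]
force: [-0.7, 0.1, -0.3]
opening: 0.0879
gripper_force: 0.0
```

```bash
python3 - <<'E'
from h import *
snap('wrist','w2'); go(.47,.19,.30,0)
E
```

```text
phi 0.04 dx 2.9 dy -443.1 dz -22.0 spin 0.040
```

View pics/w2.png

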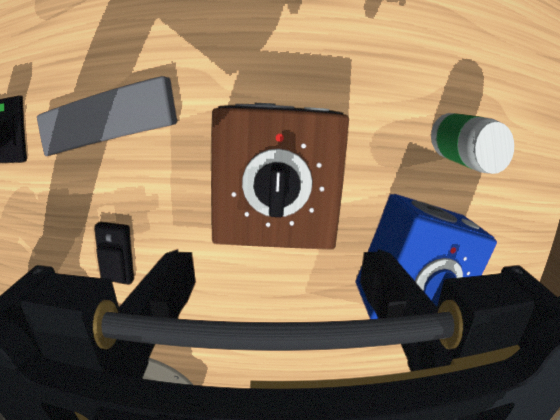

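The pointer line at (278,182) is aimed at the red dot at (279,138), so the knob is off. Next I'll move over to the handset.

Call:
{"method": "move_arm", "body": {
  "moves": [
    [0,-40,-4,0.04,1],
    [0,-45,-4,0,1],
    [0,-45,-4,0,1],
    [0,-45,-4,0,1],
    [0,-45,-4,0,1],
    [0,-45,0,0,1],
    [0,-45,0,0,1],
    [0,-45,0,0,1],
    [-8,-45,0,0,1],
    [-10,-43,0,0,1],
    [0,0,0,0,1]
  ]
}}

```text
clock: 7.7
tool_pos: [0.4641, 0.192, 0.2964]
eef_rot: [1.0, 0.002, -0.002, 0.0]
force: [-0.2, -1.0, -0.4]
opening: 0.0878
gripper_force: 0.0
```

```bash
python3 - <<'E'
from h import *
s=snap('wrist','w3'); o=env.observe(); print(o['tool_pos'],phi(o),o['clock'])
E
```

```text
[0.46465121 0.19070212 0.29654164] 0.0020416915083169614 7.75
```

View pics/w3.png

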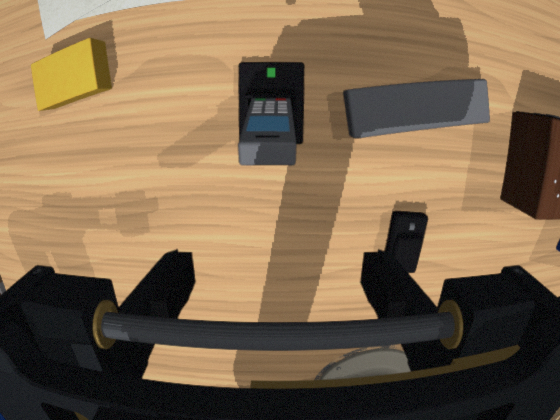

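```bash
python3 - <<'E'
from h import *
i=load('w3')['image'][50:180,210:330]
cv2.imwrite('pics/c2.png',cv2.resize(i,None,fx=4.6,fy=4.6,interpolation=cv2.INTER_CUBIC)[:,:,::-1])
E
```

```text
(no output)
```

View pics/c2.png

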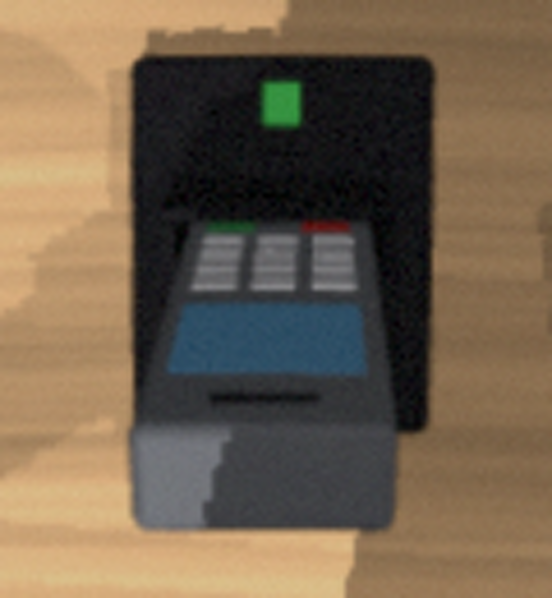

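```bash
cat >> h.py <<'E'
def fp(s,X):
    c=s['R']@np.array(X)+s['t']; r=np.arccos(c[2]/np.linalg.norm(c)); n=np.hypot(c[0],c[1]); return np.array([s['cx']+s['fx']*r*c[0]/n, s['cy']+s['fy']*r*c[1]/n])
E
python3 - <<'E'
from h import *
from scipy.optimize import least_squares
s=load('w3'); L=.26; cu=np.array([np.sin(-L),0,np.cos(L)]); cn=np.array([np.cos(L),0,np.sin(L)])
hs=[((a),b) for a,b in[((1,1),(133,428)),((1,-1),(396,428)),((-1,1),(133,527)),((-1,-1),(394,527))]]
def pts(p):
    x,y,yaw,off,tall=p; Rz=np.array([[np.cos(yaw),-np.sin(yaw),0],[np.sin(yaw),np.cos(yaw),0],[0,0,1]])
    H=[np.array([0,0,.024])+.16*cu+.011*a[0]*cn+np.array([0,.024*a[1],0]) for a,_ in hs]
    C=[np.array([off+.055,.043,.014]),np.array([off+.055,-.043,.014]),np.array([off-.055,-.043,.014])]
    return [Rz@q+[x,y,0] for q in H+C]
obs=np.array([b for _,b in hs]+[(132,58),(433,58),(430,432)])/4.6+[210,50]
f=lambda p:np.r_[(np.array([fp(s,q) for q in pts(p)])-obs).ravel(), p[4]]
r=least_squares(f,[.53,.19,0,0,0]); print(r.x,r.fun.reshape(-1)[:14].reshape(7,2).round(1))
x,y,yaw=r.x[:3]; ax=np.array([-np.sin(L)*np.cos(yaw),-np.sin(L)*np.sin(yaw),np.cos(L)])
g=np.array([x,y,.024])+.125*ax; print('grasp',g,'axis',ax,'tcp z',g[2]-.019)
go(g[0],g[1],g[2]-.019,yaw)
E
```

```text
[ 0.54402179  0.20101414 -0.00104669 -0.00144772  0.        ] [[-1.4 -1.3]
 [ 0.9 -1.3]
 [-0.   1.4]
 [ 0.5  1.4]
 [-0.8 -0.4]
 [ 0.6 -0.6]
 [ 0.2  1. ]]
grasp [0.51188674 0.20104778 0.14479875] axis [-2.57080411e-01  2.69084157e-04  9.66389978e-01] tcp z 0.12579874726681417
phi 0.002 dx 47.3 dy -10.2 dz 170.7 spin 0.003
```

The handset yaw is about 0 and the cradle seat is at (0.544, 0.201). I'll descend and grip 125 mm up from the foot.

Call:
{"method": "move_arm", "body": {
  "moves": [
    [24,-5,0,0,1],
    [23.3,-5.2,10,0,1],
    [0,0,40,0,1],
    [0,0,40,0,1],
    [0,0,40,0,1],
    [0,0,30,0,1],
    [0,0,10.7,0,1],
    [0,0,0,0,1],
    [0,0,0,0,0],
    [0,0,0,0,-1],
    [0,0,0,0,-1],
    [0,0,0,0,-1]
  ],
  "grip_force": 25
}}

```text
clock: 9.25
tool_pos: [0.5126, 0.2003, 0.1277]
eef_rot: [1.0, -0.0, 0.0, -0.0]
force: [-0.7, -0.2, -0.7]
opening: 0.0507
gripper_force: 0.0
```

Call:
{"method": "move_arm", "body": {
  "moves": [
    [0,0,0,0,-1],
    [0,0,0,0,-1],
    [0,0,0,0,-1]
  ]
}}

```text
clock: 9.62
tool_pos: [0.5126, 0.2003, 0.1276]
eef_rot: [1.0, -0.0, 0.0, -0.0]
force: [0.5, -0.1, 2.3]
opening: 0.0481
gripper_force: 25.0
```

Call:
{"method": "move_arm", "body": {
  "moves": [
    [-1.3,0,-4.8,0,-1],
    [-2,0,-7.7,0,-1],
    [-2.6,0,-9.7,0,-1],
    [-2.6,0,-9.7,0,-1],
    [-2.6,0,-9.7,0,-1],
    [-3.9,0,-14.5,0,-1],
    [-5.1,0,-19.3,0,-1],
    [-5.1,0,-19.3,0,-1],
    [-5.1,0,-19.3,0,-1],
    [0,0,-15,0,-1],
    [0,0,0,0,-1]
  ]
}}

```text
clock: 11.0
tool_pos: [0.4821, 0.2003, 0.2578]
eef_rot: [1.0, -0.0, 0.001, -0.0]
force: [0.4, -0.1, -2.0]
opening: 0.0482
gripper_force: 25.0
```

```bash
python3 - <<'E'
from h import *
o=env.observe(); print(o['tool_pos'],phi(o),o['opening'],o['force'],o['clock'])
a=snap('wrist','w4');b=snap('scene','s4')
u,v=[int(q) for q in proj(b,o['tool_pos'])]
c=cv2.resize(b['image'][v-70:v+70,u-70:u+70],(420,420),interpolation=cv2.INTER_CUBIC)
cv2.imwrite('pics/c4.png',np.hstack([c,cv2.resize(a['image'][:,90:470],(380,420))])[:,:,::-1])
E
```

```text
[0.48213277 0.20031715 0.25775857] -2.8933463574252633e-05 0.04817435754861938 [ 0.37102842 -0.12081554 -1.95884276] 11.0
```

View pics/c4.png

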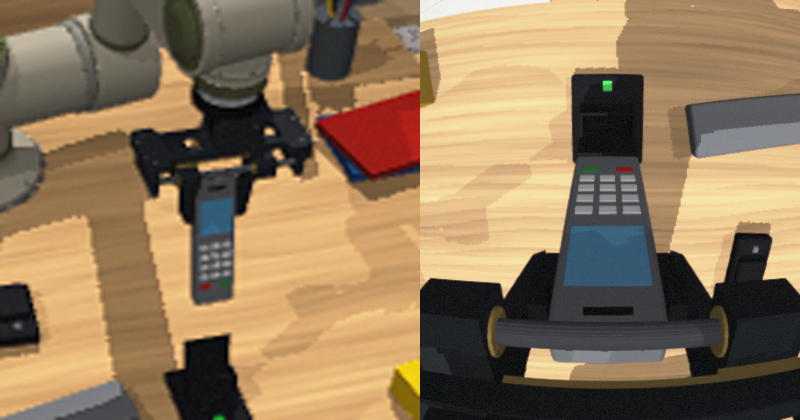

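The handset is out and hanging in the gripper, with the screen away from the robot. I'll carry it to the near edge of the speaker and use the fixed top to tip it back in the pads.

Call:
{"method": "move_arm", "body": {
  "moves": [
    [-6,25,-3,0,-1],
    [-7,42,0,0,-1],
    [-7,42,0,0,-1],
    [-7,42,0,0,-1],
    [-7,42,0,0,-1],
    [-7,42,0,0,-1],
    [-7,42,0,0,-1],
    [-7,42,0,0,-1],
    [-7,42,0,0,-1],
    [-7,42,0,0,-1],
    [0,0,0,0,-1],
    [0,0,0,0,-1]
  ]
}}

```text
clock: 12.6
tool_pos: [0.413, -0.2021, 0.2589]
eef_rot: [1.0, -0.0, -0.0, -0.001]
force: [0.6, 0.2, -1.9]
opening: 0.0477
gripper_force: 25.0
```

```bash
python3 - <<'E'
from h import *
go(.413,-.203,.2216,0)
P=[]
for t in np.linspace(.26,np.pi/2,12): P.append([-127*np.sin(t)+11*np.cos(t),127*np.cos(t)+11*np.sin(t)])
P=np.array(P);print(np.diff(P,axis=0).round(1).tolist(),P[0],P[-1],env.observe()['force'])
E
```

```text
phi -0.0 dx 0.0 dy 0.9 dz 37.3 spin -0.000
[[-14.8, -3.5], [-14.2, -5.2], [-13.5, -6.9], [-12.6, -8.5], [-11.5, -9.9], [-10.3, -11.2], [-8.9, -12.3], [-7.3, -13.3], [-5.7, -14.1], [-4.0, -14.7], [-2.2, -15.0]] [-22.01894033 125.55941329] [-127.   11.] [ 0.56129559  0.20567665 -1.88057102]
```

Call:
{"method": "move_arm", "body": {
  "moves": [
    [0,0.9,15,0,-1],
    [0,0,20,0,-1],
    [0,0,10,0,-1],
    [0,0,3,0,-1],
    [0,0,2,0,-1],
    [0,0,2,0,-1],
    [0,0,0,0,-1]
  ],
  "grip_force": 15
}}

```text
clock: 13.48
tool_pos: [0.4132, -0.2037, 0.2076]
eef_rot: [1.0, -0.0, 0.0, 0.0]
force: [0.1, -0.4, -0.9]
opening: 0.0479
gripper_force: 15.0
```

Call:
{"method": "move_arm", "body": {
  "moves": [
    [-2,0,1.5,0,-1],
    [-7,0,1.7,0,-1],
    [-7.5,0,2,0,-1],
    [-14,0,5.2,0,-1],
    [-13.5,0,6.9,0,-1],
    [0,0,0,0,-1]
  ]
}}

```text
clock: 14.22
tool_pos: [0.3682, -0.2036, 0.1899]
eef_rot: [1.0, -0.001, -0.001, -0.0]
force: [0.2, 0.5, -1.2]
opening: 0.0479
gripper_force: 15.0
```

```bash
python3 - <<'E'
from h import *
o=env.observe(); print(o['tool_pos'],phi(o),o['force'],o['torque'],o['clock'])
a=snap('wrist','w5');b=snap('scene','s5')
u,v=[int(q) for q in proj(b,o['tool_pos'])]
c=cv2.resize(b['image'][v-60:v+80,u-70:u+70],(420,420),interpolation=cv2.INTER_CUBIC)
cv2.imwrite('pics/c5.png',np.hstack([c,cv2.resize(a['image'][:,90:470],(380,420))])[:,:,::-1])
E
```

```text
[ 0.36815642 -0.20361718  0.18994073] -0.0012624009539440632 [ 0.19366042  0.50822917 -1.2423361 ] [ 0.0552939   0.09314451 -0.00576457] 14.225
```

View pics/c5.png

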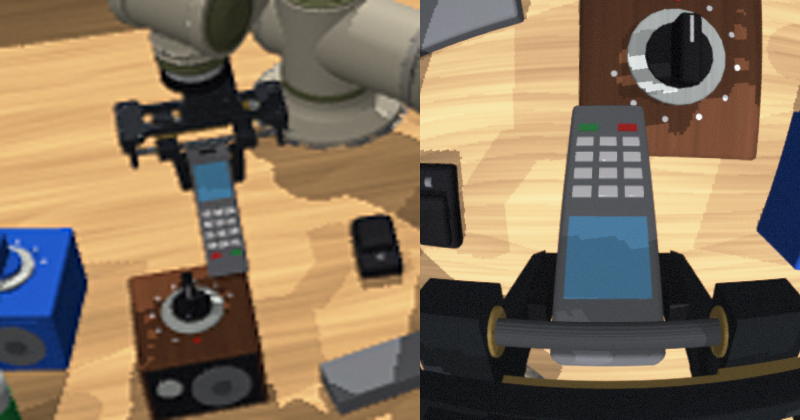

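The handset is tipping back as planned, with its foot on the speaker top. I'll continue the arc.

Call:
{"method": "move_arm", "body": {
  "moves": [
    [-12.6,0,8.5,0,-1],
    [-11.5,0,9.9,0,-1],
    [-10.3,0,11.2,0,-1],
    [-8.9,0,12.3,0,-1],
    [-7.3,0,13.3,0,-1],
    [-5.7,0,14.1,0,-1],
    [-3,0,12,0,-1],
    [0,0,10,0,-1],
    [0,0,0,0,-1]
  ]
}}

```text
clock: 15.45
tool_pos: [0.31, -0.2036, 0.0985]
eef_rot: [1.0, -0.0, -0.0, -0.0]
force: [-1.1, -0.2, -0.6]
opening: 0.0476
gripper_force: 15.0
```

```bash
python3 - <<'E'
from h import *
o=env.observe(); print(o['tool_pos'],phi(o),o['force'],o['torque'],o['clock'])
a=snap('wrist','w6');b=snap('scene','s6')
u,v=[int(q) for q in proj(b,o['tool_pos'])]
c=cv2.resize(b['image'][v-70:v+70,u-70:u+70],(420,420),interpolation=cv2.INTER_CUBIC)
cv2.imwrite('pics/c6.png',np.hstack([c,cv2.resize(a['image'][:,90:470],(380,420))])[:,:,::-1])
E
```

```text
[ 0.3100327  -0.20363708  0.09849438] -0.00010376640926120267 [-1.08114969 -0.201349   -0.55066125] [0.05125893 0.03643131 0.01978742] 15.45
```

View pics/c6.png

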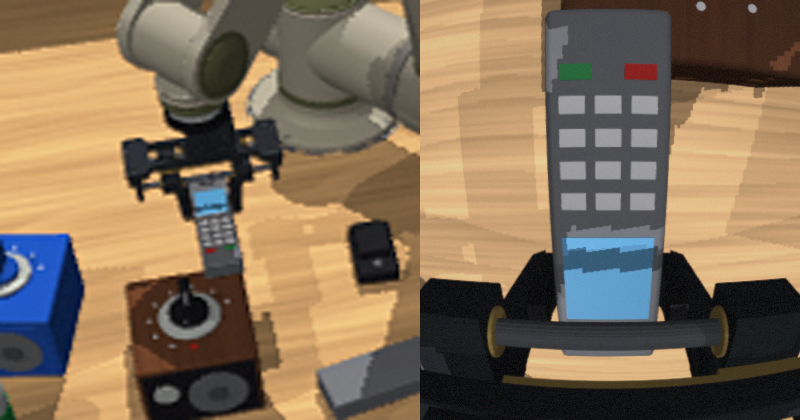

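It is nearly level: the foot rests on the speaker's near strip and screen and keys face up. I'll lower the last 6 mm, clamp hard, and lift.

Call:
{"method": "move_arm", "body": {
  "moves": [
    [0,0,3,0,-1],
    [0,0,3,0,-1],
    [0,0,0,0,-1],
    [0,0,0,0,-1]
  ]
}}

```text
clock: 16.05
tool_pos: [0.31, -0.2037, 0.0929]
eef_rot: [1.0, -0.0, 0.0, 0.0]
force: [0.2, -0.8, 0.2]
opening: 0.048
gripper_force: 15.0
```

Call:
{"method": "move_arm", "body": {
  "moves": [
    [0,0,0,0,-1],
    [0,0,0,0,-1],
    [0,0,0,0,-1],
    [0,0,0,0,-1]
  ],
  "grip_force": 55
}}

```text
clock: 16.55
tool_pos: [0.31, -0.2037, 0.0929]
eef_rot: [1.0, -0.0, 0.0, 0.0]
force: [-0.0, -0.7, 0.6]
opening: 0.0474
gripper_force: 55.0
```

```bash
cat > m.py <<'E'
from h import *
from scipy.optimize import least_squares
def keys(s):
    im=s['image'].astype(int); hsv=cv2.cvtColor(s['image'],cv2.COLOR_RGB2HSV)
    out={}
    sub=np.zeros(im.shape[:2],bool); sub[:262,215:350]=1
    for n,m in dict(g=(im[...,1]>im[...,0]+30)&(im[...,1]>im[...,2]+20),r=(im[...,0]>im[...,1]+70)&(im[...,0]>im[...,2]+70),
        w=(im.min(2)>125)&(hsv[...,1]<45)).items():
        k,_,st,ce=cv2.connectedComponentsWithStats((m&sub).astype(np.uint8),connectivity=4)
        out[n]=[(st[i,4],*ce[i].round(1)) for i in range(1,k) if st[i,4]>25]
    return out
if __name__=='__main__':
    snap('wrist','w7'); o=env.observe(); print(o['tool_pos'],o['force'],o['opening'],o['clock'])
    for f in('w4','w6','w7'): print(f,[(k,[tuple(map(float,p)) for p in v]) for k,v in keys(load(f)).items()])
E
python3 m.py
```

```text
[ 0.30995917 -0.20369334  0.0928772 ] [ 0.64898063 -1.10195529 -0.08163331] 0.047694470754897814 16.6
w4 [('g', [(123.0, 277.0, 85.4), (88.0, 259.7, 169.0)]), ('r', [(67.0, 294.1, 169.5)]), ('w', [(70.0, 256.5, 178.0), (75.0, 277.0, 178.0), (69.0, 297.4, 178.0), (92.0, 255.8, 187.5), (90.0, 277.0, 187.5), (90.0, 298.8, 187.5), (111.0, 254.4, 198.1), (112.0, 277.5, 198.0), (111.0, 299.7, 198.1), (120.0, 253.0, 210.0), (120.0, 277.1, 210.0), (121.0, 301.0, 210.0)])]
w6 [('g', [(533.0, 245.0, 71.2)]), ('r', [(491.0, 310.7, 71.2)]), ('w', [(469.0, 241.4, 104.4), (462.0, 277.6, 104.4), (466.0, 314.5, 104.5), (464.0, 241.6, 137.5), (467.0, 277.5, 137.5), (460.0, 313.7, 137.6), (441.0, 277.6, 170.0), (429.0, 242.4, 170.0), (424.0, 313.0, 170.0), (414.0, 243.3, 201.0), (423.0, 277.9, 201.0), (421.0, 312.0, 201.0)])]
w7 [('g', [(570.0, 243.6, 72.4)]), ('r', [(532.0, 312.1, 72.6)]), ('w', [(511.0, 240.0, 107.0), (510.0, 278.0, 106.9), (509.0, 315.9, 107.0), (493.0, 240.5, 141.0), (485.0, 278.0, 140.5), (495.0, 314.8, 141.0), (439.0, 241.7, 173.9), (464.0, 277.5, 173.5), (438.0, 313.6, 174.0), (424.0, 242.9, 205.0), (432.0, 277.7, 204.9), (421.0, 312.5, 205.0)])]
```

```bash
cat > fit.py <<'E'
from m import *
import sys
def run(fs,poses):
    S=[load(f) for f in fs]; O=[]
    for s in S:
        w=np.array(sorted([p[1:] for p in keys(s)['w']],key=lambda p:p[1])).reshape(4,3,2)
        O.append(np.array([sorted(r.tolist()) for r in w]))
    def f(q):
        d,p,a,h,y0=q[:5]; e=[]
        for s,o,t,g in zip(S,O,q[5:],poses):
            u=np.array([-np.sin(t),0,np.cos(t)]); n=np.array([np.cos(t),0,np.sin(t)])
            for i in range(4):
                for j in range(3):
                    e.append(fp(s,np.array(g)-u*(a-i*p)+n*h+[0,y0+d*(1-j),0])-o[i,j])
        return np.r_[np.ravel(e),(h-.011)/.001]
    r=least_squares(f,[.013,.012,.1,.011,0]+[1.]*len(S),x_scale=[.01]*5+[1]*len(S))
    J=np.linalg.inv(r.jac.T@r.jac)
    print('d,p,a,h,y',r.x[:5].round(4),'theta',r.x[5:].round(3),'sd',(np.sqrt(np.diag(J))[5:]).round(3),'rms',np.sqrt(np.mean(r.fun**2)).round(2))
if __name__=='__main__':
    run(['w4','w6','w7'],[[.4821,.2003,.2768],[.31,-.2036,.1175],[.31,-.2037,.1119]])
    run(['w6','w7'],[[.31,-.2036,.1175],[.31,-.2037,.1119]])
E
python3 fit.py
```

```text
d,p,a,h,y [0.0129 0.0119 0.0814 0.0117 0.0004] theta [0.285 1.556 1.617] sd [0.01  0.025 0.022] rms 0.37
d,p,a,h,y [0.0129 0.0119 0.0816 0.0111 0.0003] theta [1.572 1.632] sd [0.042 0.035] rms 0.19
```

Call:
{"method": "move_arm", "body": {
  "moves": [
    [0,0,-8,0,-1],
    [0,0,-15,0,-1],
    [0,0,-20,0,-1],
    [0,0,-25,0,-1],
    [0,0,-25,0,-1],
    [0,0,-20,0,-1],
    [0,0,-15,0,-1],
    [0,0,-10,0,-1],
    [0,0,0,0,-1],
    [0,0,0,0,-1],
    [0,0,0,0,-1],
    [0,0,0,0,-1]
  ]
}}

```text
clock: 18.1
tool_pos: [0.3098, -0.2036, 0.2306]
eef_rot: [1.0, -0.0, -0.0, -0.0]
force: [-0.1, 0.3, -1.3]
opening: 0.0473
gripper_force: 55.0
```

```bash
python3 - <<'E'
from fit import *
snap('wrist','w8'); o=env.observe(); print(o['tool_pos'],o['force'],o['opening'],o['clock'])
snap('scene','s8');snap('top','t8')
run(['w4','w6','w7','w8'],[[.4821,.2003,.2768],[.31,-.2036,.1175],[.31,-.2037,.1119],o['tool_pos']+[0,0,.019]])
k=keys(load('w8'));print([len(v) for v in k.values()])
# knob still: compare the scene before/after at speaker
a=load('s5')['image'].astype(int);b=load('s8')['image'].astype(int)
print(np.abs(a-b).max(2)[185:215,190:225].mean())
E
```

```text
[ 0.30987    -0.20359202  0.23065113] [-0.6102665   0.15896282 -1.4499402 ] 0.047151744474536426 18.15Traceback (most recent call last):
  File "<stdin>", line 4, in <module>
  File "fit.py", line 6, in run
    w=np.array(sorted([p[1:] for p in keys(s)['w']],key=lambda p:p[1])).reshape(4,3,2)
ValueError: cannot reshape array of size 30 into shape (4,3,2)
```

```bash
python3 - <<'E'
from fit import *
k=keys(load('w8'));print([tuple(map(float,p)) for p in k['w']],k['g'],k['r'])
im=load('w8')['image'];
for v in(107,141,174,205): print(im[v,[241,278,314]].tolist(), im[v,[260]].tolist())
E
```

```text
[(69.0, 303.6, 2.2), (82.0, 346.6, 28.2), (512.0, 240.0, 106.6), (530.0, 277.5, 106.0), (520.0, 315.3, 106.8), (494.0, 240.9, 140.6), (519.0, 277.8, 140.0), (483.0, 314.8, 140.5), (469.0, 241.5, 173.5), (467.0, 277.5, 173.5), (469.0, 313.6, 173.4), (453.0, 242.8, 204.4), (462.0, 277.6, 204.5), (456.0, 312.4, 204.5), (717.0, 288.5, 236.2)] [(np.int32(566), np.float64(243.7), np.float64(72.2))] [(np.int32(551), np.float64(311.4), np.float64(72.3))]
[[175, 174, 178], [176, 174, 178], [174, 175, 179]] [[84, 87, 91]]
[[177, 176, 179], [174, 174, 177], [175, 175, 179]] [[90, 92, 95]]
[[175, 175, 177], [177, 176, 179], [178, 176, 180]] [[86, 87, 94]]
[[175, 175, 178], [174, 172, 177], [173, 172, 177]] [[86, 89, 92]]
```

```bash
sed -i "s/in keys(s)\['w'\]\]/in keys(s)['w'] if 95<p[2]<215]/; s/95<p\[2\]<215/90<p[2]<215/" fit.py; sed -i "s/90<p\[2\]<215/(90<p[2]<215)/" fit.py
python3 - <<'E'
from fit import *
P=[[.4821,.2003,.2768],[.31,-.2036,.1175],[.31,-.2037,.1119],[.3099,-.2036,.24965]]
run(['w4','w6','w7','w8'],P); run(['w4','w8'],[P[0],P[3]])
b=load('s8')['image'].astype(int);a=load('s5')['image'].astype(int);s=load('s8')
u,v=map(int,proj(s,[.485,-.253,.14])); print(u,v,np.abs(a-b).max(2)[v-12:v+12,u-12:u+12].mean())
for n,X in dict(base=[.485,-.253,.145],tip=[.506,-.253,.145]).items(): print(n,proj(load('t1'),X))
E
```

```text
d,p,a,h,y [0.0129 0.0119 0.0814 0.0117 0.0004] theta [0.285 1.555 1.617 1.609] sd [0.01  0.023 0.021 0.021] rms 0.34
d,p,a,h,y [0.013  0.0119 0.0812 0.0118 0.0005] theta [0.285 1.603] sd [0.011 0.027] rms 0.37
202 194 20.243055555555557
base (np.float64(366.15790473849563), np.float64(232.02691545461528))
tip (np.float64(365.8211537271512), np.float64(224.47684404924485))
```

```bash
python3 -c "
from h import *
print(job_done())"
```

```text
the job is handed in; nothing more can be done
None
```

The speaker knob is off at its anticlockwise stop, and the gripper is holding the handset still on its back, screen and keys up. Its middle is about 25 cm above the desk, and it measured about 2° past level (give or take 1°). I handed the job in at about 18 s of the 53 s limit.

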